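# Clamp up the re-glued chopping board

## Task

The wooden chopping board came apart along a glue line; it has been glued and dowelled, and its two halves lie started on their dowels between the jaws of the one-hand bar clamp. Reach down over the clamp's upright handle and trigger and pump the trigger against the handle until the far jaw meets the board and has drawn the joint shut; work the clamp only by its handle and trigger, keep the squeeze moderate (about 20 N of grip is right) so that the jaws do not dent the wood, and disturb nothing else. Finish holding: with the joint shut, keep the trigger squeezed so that the jaws still press on the board while the glue grabs; do not let go at the end.

Things in the scene. Friction and masses are not known exactly. Their poses are not given: they have to be found in the camera images.
- clamp: One-hand ratchet bar clamp of black plastic, loose, 0.77 kg, standing on the feet of its two jaws, bar level, handle up: this is the handle with its own (near) jaw. Origin on the worktop under the near jaw's pressing face; x along the bar to the far jaw, z up. Cheeks 26 mm wide fill x -70..0 mm up to z 60, x -56..0 up to z 95: fingertips stay above z 98. It slides a little when pumped.
- handle_front (a point): On the front (+x) face of the fixed upright handle, 126 mm above the worktop (clamp x = 0). Handle 16 mm thick in x, 22 mm wide in y, up to z = 157 mm.
- pinch (a point): Best centre of the pinch, fixed to the clamp at x = -31, z = 126 mm: fingers down, closing along the clamp's x, one on the handle's front, one on the trigger's back. There the two measure 62 mm over their outsides at rest, about 40 mm with the trigger fully home. Axes as the clamp's.
- trigger_pad (a point): On the back (-x) of the trigger at pinch height, 45 mm beyond its pin. A spring pushes back with 1.4 to 2.3 N. Jaws tight on a shut joint stop the trigger part of the way; the jaws then press about as hard as the fingers squeeze (12 N: 4 to 12 N, 20 N: 13 to 20, 30 N: 28 to 31). If the trigger goes fully home the jaws are not pressing: let it return and pump again.
- trigger: Grey rounded lever, 12 mm thick, 19 mm wide, behind the handle. Origin on its pin (clamp x = -42, z = 83 mm); top at 141 mm. It leans back 0.25 rad at rest, turns 0.5 rad about y when squeezed fully home (22 mm at the fingers, jaw 15 mm nearer). Open beyond 64 mm to let it spring right back for the next bite; the jaw stays (5 mm teeth, it backs off a trifle), but stops pressing.
- bar: Steel bar 8 mm wide with a toothed upper edge (z 24..41 mm; tail comes out behind the clamp) and the far jaw fixed on its end (50 mm high, 40 mm wide). Origin on the worktop under the far jaw's pressing face, which faces -x; axes as the clamp's. Jaw faces 175 to 200 mm apart at the start, 140 mm when tight on the shut board. Not to be touched.
- half_dowels: Half of the board beside the near jaw: two strips of brown wood, 75 mm in x (across the joint), 200 mm in y (along the grain), 20 mm thick; two wooden dowels 8 mm thick stand 22 mm out of its +x edge at y = -45 and +45 mm. Origin under its centre; x towards the other half, as the clamp's x. 0.24 kg. Loose; not to be touched by the fingers. The jaws dent the wood at more than 35 N.
- half_holes: Other half of the board, beside the far jaw: 65 mm in x, 200 mm in y, 20 mm thick, with two holes in its -x edge, 30 mm deep, that are started on the dowels. Origin under its centre, axes as the first half's. 0.20 kg. Loose; not to be touched by the fingers.
- dowel_face (a point): Middle of the jointing edge of the half with the dowels, 10 mm above the worktop; axes as that half's.
- hole_face (a point): Middle of the jointing edge of the half with the holes, 10 mm above the worktop. The joint is open by the distance from dowel_face to here along x: 6 to 13 mm at the start, 0 when shut.
- glue_bottle: White bottle of wood glue with a grey nozzle, 48 mm across, 143 mm high, origin under its centre; bystander, loose.
- mug_coffee: Green and white mug, 90 x 122 x 107 mm, origin under its centre; bystander, loose.
- spice_b: Spice jar with a dark cap, 41 mm across, 105 mm high, origin under its centre; bystander, loose.

How it is judged:
On the way, in this order (a step that is already met when the one before it is completed fails the run):
1. the far jaw has been ratcheted up to the board (x of half_holes in the frame of bar above -0.036 m), for 0.05 s.
2. the joint is drawn shut, open by less than 2 mm (x of hole_face in the frame of dowel_face below 0.002 m), for 0.2 s.
At the end, for the whole second after the job is handed in: Joint open less than 2 mm; far jaw presses the board with over 6 N, near jaw over 4 N; fingers still squeeze the trigger with over 4 N; clamp tilted under 0.15 rad and lifted under 15 mm, halves tilted under 0.08 rad (x of hole_face in the frame of dowel_face below 0.002 m and contact force between bar and half_holes above 6 N and contact force between clamp and half_dowels above 4 N and contact force between the fingers and trigger above 4 N and angle between clamp's own z axis and vertical below 0.15 rad and angle between each of half_dowels, half_holes's own z axis and vertical below 0.08 rad and height (world z) of clamp below 0.015 m); the arm keeps its last pose, push and grip.
It fails at once if the jaws dent the wood (more than 35 N) (contact force between bar and half_holes above 35 N or contact force between clamp and half_dowels above 35 N).
It fails at once if the fingers push the board or the bar and its jaw (more than 2 N) (contact force between the fingers and half_dowels above 2 N or contact force between the fingers and half_holes above 2 N or contact force between the fingers and bar above 2 N).
It fails at once if the clamp is tipped over (0.5 rad) (angle between clamp's own z axis and vertical above 0.5 rad).
It fails at once if a bystander is moved more than 30 mm (distance of any of glue_bottle, mug_coffee, spice_b from where it was at the start of the episode above 0.03 m).
It also fails if it takes over 51 s, if anything falls off the work surface, if the arm or the gripper's body presses on something with over 40 N, if the wrist force passes 120 N, or if a joint passes its speed limit or range.

## Robot

A 6-joint arm with a two-finger parallel gripper is mounted at the origin on a cart in front of the work surface, level with it; the furniture and walls round the work are solid. World frame = base frame: x ahead of the robot, y to its left, z up, the work surface at z = 0. Lengths are in m, angles in rad, forces in N, time in s.
With the tool pointing down it reaches from about 0.35 to 0.725 m from the base axis. Payload 4.3 kg.
Tool frame: the origin (TCP) lies at the very end of the fingers, on their centre line; the grasp point (between the pads) lies 19 mm behind it (manip.pinch_z is the distance from the TCP to the grasp point, in m); z points along the fingers, y is the line along which they close (so a half turn about z gives the same grasp; the last joint's range is limited). The gripper opens to 85 mm and grips with 20 to 120 N. Pads are 22 mm wide; open, the fingers measure 114 mm over their backs; the gripper's body (76 mm by 85 mm) begins 54 mm behind the grasp point. The pads swing forward as they close: fully open they stand 13 mm farther back than shut.
Start: joints at [-1.31, 0.377, 0.081, 1.274, 0, 1.46], TCP at [0.208, -0.536, 0.203] pointing down, gripper open.
Joint ranges: [-2.72, 2.72], [-0.84, 1.66], [-1.02, 1.22], [-1.77, 2.12], [-1.37, 1.28], [-3.14, 3.14]. Speed limits (rad/s): [2.57, 2.57, 3.14, 3.14, 3.14, 3.14].

## Interface

Orientations are given as a 3x3 rotation matrix whose columns are the frame's x, y, z axes.
In Python, from plant import manip gives the robot as it stands.
- The arm moves only by the tool move_arm, never from a script. Its argument "steps" is a list of rows, each an object of numbers: "dx", "dy", "dz": the shift along the world's x, y, z in mm; "rx", "ry", "rz": the turn, a rotation vector about the world's x, y, z in degrees; "grip": the closure, from 0 (fully open) to 1 (shut). A call has 1 to 20 rows; each row is the pose to reach, as a shift and turn from the pose commanded when the call began; what a row does not reach only later rows make up. A row lasts 1/8 s, in which the tool goes at most 62.5 mm and 10.7 degrees, less where a joint would pass 70% of its speed; a pose out of reach is approached as far as the arm can. A call with a gripper value outside its range is refused whole. The fingers move at their own pace and stop on an object; "newtons" is the grip in N (left out, the last holds). Time passes only in rows, so rows that repeat a pose let the fingers close. It gives the time, the measured TCP pose, the force, the opening and the grip force at its end, in the units of the state.
- manip.observe(): the state, without advancing time (a new reading comes with each control period).
- manip.capture(name): name is "side" or "top" or "wrist"; returns the picture (384x512x3 uint8, red, green, blue); there is no depth.
- manip.camera_params(name): a dict with "intrinsics" (3x3 intrinsics, pixels), "pose" (4x4, takes a point from camera to world coordinates); the wrist camera has in their place "mount" (4x4, takes a point from camera to tool coordinates, whose origin is the TCP and whose axes are the flange's). Camera axes: x right, y down, z forward; pixel columns grow to the right and rows downward; lengths in m; the calibration is good to about 2 mm. The wrist camera is an equidistant fisheye: a pixel r from the principal point sees the ray r / f radians off the axis. A picture is of the moment at which its call begins: read the wrist's pose just before it. camera_params takes no time and is no camera call.
- manip.job_done(): hands the job in; it is judged then, once.
The state is a dict: "time": time; "joint_pos": joint angles; "joint_vel": joint speeds; "effort": joint torques, N m; "tool_pos": TCP position; "orientation": TCP orientation; "wrist_force": force on the tool from outside, world axes, zero at the start; "torque": the same for the moment, N m; "gripper_width": finger opening in m; "finger_force": force on a finger pad.
Only numpy, scipy, OpenCV 4.12 (cv2) and the standard library are available. Lean on these libraries where they do the work, as an engineer would, in place of code of your own. Each camera call takes 0.05 s, during which the arm holds its last target. There are 200 camera calls.

## Working session

There is one attempt and no reset: what is moved stays moved. The work goes in short steps, Python scripts to look and compute and a tool call to move; the robot and the scene stay as the last step left them, time stands still between calls to the robot, and variables do not carry over. Pictures are saved under pics/ and viewed, at most 10 in all, crops included, and the job is handed in when it is done.

Besides the shell and the picture viewer there is one more tool, called after "Request:" in YAML: its name, and indented under it one key for each argument. move_arm: Moves the arm, as the interface text tells. Its arguments: {"type":"object","properties":{"steps":{"type":"array","items":{"type":"object","properties":{"dx":{"type":"number"},"dy":{"type":"number"},"dz":{"type":"number"},"rx":{"type":"number"},"ry":{"type":"number"},"rz":{"type":"number"},"grip":{"type":"number"}}}},"newtons":{"type":"number"}},"required":["steps"]}

```bash
mkdir -p pics; python3 - <<'E'
from plant import manip
import cv2,numpy as np
for n in ("top","side"):
    cv2.imwrite(f"pics/{n}0.png",manip.capture(n)[:,:,::-1]); p=manip.camera_params(n)
    print(n,np.round(p["intrinsics"],1).tolist(),np.round(p["pose"],3).tolist())
s=manip.observe();print(s["tool_pos"],np.round(s["orientation"],3).tolist(),s["gripper_width"],s["time"])
E
```

```text
top [[390.6, 0.0, 256.3], [0.0, 390.6, 187.2], [0.0, 0.0, 1.0]] [[0.003, -0.992, 0.125, 0.366], [-1.0, -0.0, 0.02, -0.02], [-0.02, -0.125, -0.992, 1.304], [0.0, 0.0, 0.0, 1.0]]
side [[366.8, 0.0, 262.0], [0.0, 366.8, 188.8], [0.0, 0.0, 1.0]] [[-0.634, -0.656, 0.41, 0.047], [-0.773, 0.527, -0.353, 0.429], [0.015, -0.541, -0.841, 1.088], [0.0, 0.0, 0.0, 1.0]]
[ 0.20820397 -0.53529168  0.20204766] [[0.932, 0.362, -0.0], [0.362, -0.932, 0.002], [0.0, -0.002, -1.0]] 0.08527364126559493 0.1
```

View pics/top0.png

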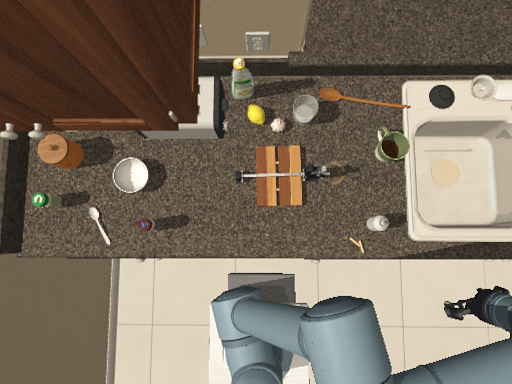

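View pics/side0.png

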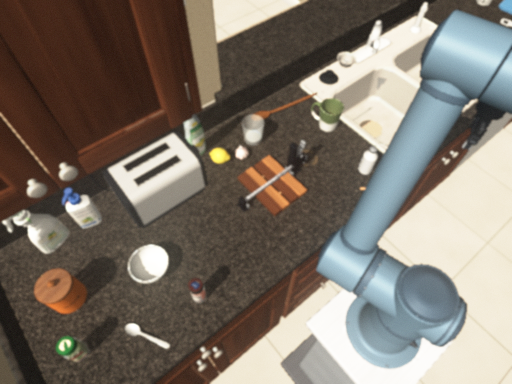

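The top view shows the clamp with its far jaw at about (239,176), its handle end near (318,172), and the board at (257–302, 146–206). I'll zoom in next.

```bash
python3 - <<'E'
import cv2,numpy as np
a=cv2.imread("pics/top0.png")[140:212,230:350];b=cv2.imread("pics/side0.png")[130:220,230:350]
a=cv2.resize(a,None,fx=6.6,fy=6.6,interpolation=cv2.INTER_CUBIC)
cv2.imwrite("pics/ct.png",a)
E
cat > h.py <<'E'
from plant import manip
import numpy as np
def ray(n,u,v,z):
    p=manip.camera_params(n);K=np.array(p["intrinsics"]);T=np.array(p["pose"])
    d=T[:3,:3]@np.linalg.solve(K,[u,v,1]);o=T[:3,3];return o+d*(z-o[2])/d[2]
E
```

```text
(no output)
```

View pics/ct.png

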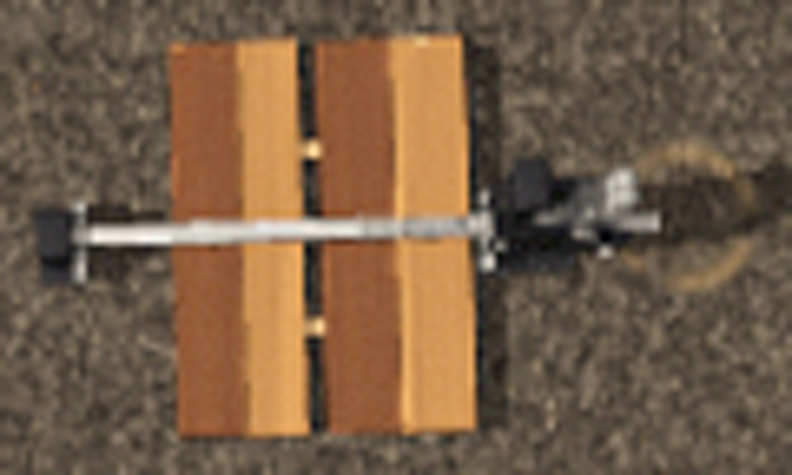

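```bash
python3 - <<'E'
from h import *
for nm,u,v,z in [("farface",85,240,.050),("nearface",487,228,.06),("bar_l",95,235,.041),("bar_r",465,226,.041),("h_tl",172,43,.02),("h_tr",465,37,.02),("h_bl",180,435,.02),("h_br",476,430,.02),("handle_top",532,180,.157),("trig_top",622,188,.141)]:
    print(nm,np.round(ray("top",230+u/6.6-.5+.5/6.6,140+v/6.6-.5+.5/6.6,z)*1000,1))
E
```

```text
farface [560.3  51.3  50. ]
nearface [ 564.5 -145.3   60. ]
bar_l [564.2  46.8  41. ]
bar_r [ 568.6 -136.3   41. ]
h_tl [666.2   9.4  20. ]
h_tr [ 669.  -139.4   20. ]
h_bl [466.5   4.8  20. ]
h_br [ 469.1 -142.6   20. ]
handle_top [ 570.9 -155.9  157. ]
trig_top [ 570.  -198.7  141. ]
```

Request:
move_arm:
  steps:
    - {"dz": 30}
    - {"dx": 60,"dy": 60,"dz": 30,"rz": -3}
    - {"dx": 100,"dy": 100,"dz": 30,"rz": -6}
    - {"dx": 140,"dy": 140,"dz": 30,"rz": -8}
    - {"dx": 180,"dy": 180,"dz": 30,"rz": -10}
    - {"dx": 220,"dy": 220,"dz": 30,"rz": -13}
    - {"dx": 260,"dy": 260,"dz": 30,"rz": -16}
    - {"dx": 300,"dy": 300,"dz": 30,"rz": -18}
    - {"dx": 340,"dy": 340,"dz": 30,"rz": -20}
    - {"dx": 361,"dy": 361,"dz": 10,"rz": -20}
    - {"dx": 361,"dy": 361,"dz": 10,"rz": -20}
    - {"dx": 361,"dy": 361,"dz": 10,"rz": -20}
    - {"dx": 361,"dy": 361,"dz": 10,"rz": -20}
  newtons: 20

```text
invalid input at $.steps[0]: expected keys dx, dy, dz, rx, ry, rz, grip
```

```bash
python3 - <<'E'
from h import *
import cv2
s=manip.observe();print(s["time"],s["tool_pos"],np.round(s["orientation"],3).tolist(),np.round(s["joint_pos"],2),s["wrist_force"])
cv2.imwrite("pics/w1.png",manip.capture("wrist")[:,:,::-1])
p=manip.camera_params("wrist");print({k:np.round(v,3).tolist() for k,v in p.items()})
E
```

```text
0.1 [ 0.20820397 -0.53529168  0.20204766] [[0.932, 0.362, -0.0], [0.362, -0.932, 0.002], [0.0, -0.002, -1.0]] [-1.31  0.38  0.08  1.27 -0.    1.46] [0.68500881 0.4044516  0.69312927]
{'intrinsics': [[297.319, 0.0, 259.194], [0.0, 297.319, 191.519], [0.0, 0.0, 1.0]], 'mount': [[0.001, -0.945, -0.327, 0.084], [1.0, 0.001, 0.0, 0.001], [-0.0, -0.327, 0.945, -0.171], [0.0, 0.0, 0.0, 1.0]]}
```

View pics/w1.png

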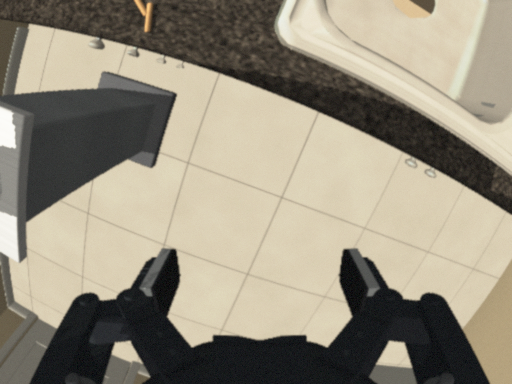

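The move was refused because each row needs all seven keys. The wrist picture therefore shows only the floor and sink edge from the start pose, with the fingers at about (165,270) and (355,270).

Request:
move_arm:
  steps:
    - {"dx": 0,"dy": 0,"dz": 30,"rx": 0,"ry": 0,"rz": 0,"grip": 0}
    - {"dx": 60,"dy": 60,"dz": 30,"rx": 0,"ry": 0,"rz": -3,"grip": 0}
    - {"dx": 100,"dy": 100,"dz": 30,"rx": 0,"ry": 0,"rz": -6,"grip": 0}
    - {"dx": 140,"dy": 140,"dz": 30,"rx": 0,"ry": 0,"rz": -8,"grip": 0}
    - {"dx": 180,"dy": 180,"dz": 30,"rx": 0,"ry": 0,"rz": -10,"grip": 0}
    - {"dx": 220,"dy": 220,"dz": 30,"rx": 0,"ry": 0,"rz": -13,"grip": 0}
    - {"dx": 260,"dy": 260,"dz": 30,"rx": 0,"ry": 0,"rz": -16,"grip": 0}
    - {"dx": 300,"dy": 300,"dz": 30,"rx": 0,"ry": 0,"rz": -18,"grip": 0}
    - {"dx": 340,"dy": 340,"dz": 30,"rx": 0,"ry": 0,"rz": -20,"grip": 0}
    - {"dx": 361,"dy": 361,"dz": 10,"rx": 0,"ry": 0,"rz": -20,"grip": 0}
    - {"dx": 361,"dy": 361,"dz": 10,"rx": 0,"ry": 0,"rz": -20,"grip": 0}
    - {"dx": 361,"dy": 361,"dz": 10,"rx": 0,"ry": 0,"rz": -20,"grip": 0}
  newtons: 20

```text
time: 1.65
tool_pos: [0.5688, -0.1753, 0.2128]
orientation: [[1.0, 0.022, -0.001], [0.022, -1.0, -0.0], [-0.001, 0.0, -1.0]]
wrist_force: [-0.3, -0.4, -0.7]
gripper_width: 0.0854
finger_force: 0.0
```

```bash
python3 - <<'E'
from h import *
import cv2
cv2.imwrite("pics/w2.png",cv2.resize(manip.capture("wrist")[:,:,::-1],(768,576)))
E
```

```text
(no output)
```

View pics/w2.png

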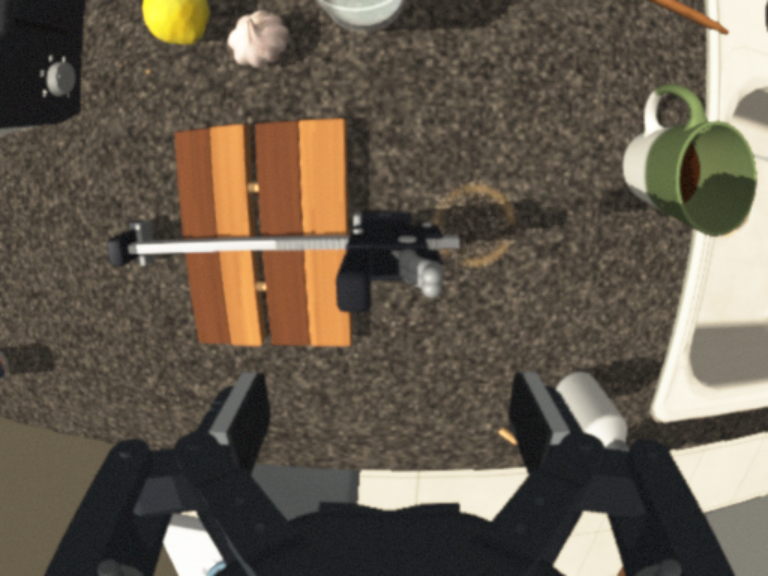

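The wrist view shows the handle's top face around (353,290) and the trigger tip at (431,280), in pixels of the 768x576 picture. Next I'll turn these into positions.

```bash
python3 - <<'E'
from h import *
p=manip.camera_params("wrist");K=p["intrinsics"];M=np.array(p["mount"]);s=manip.observe()
R=np.array(s["orientation"]);t=np.array(s["tool_pos"])
def wr(u,v,z):
    a=np.array([u/1.5-K[0][2],v/1.5-K[1][2]]);r=np.hypot(*a);th=r/K[0][0]
    d=R@M[:3,:3]@np.r_[a/r*np.sin(th),np.cos(th)];o=t+R@M[:3,3];return np.round((o+d*(z-o[2])/d[2])*1000,1)
for n,u,v,z in [("hf_edge",338,300,.157),("hb_edge",370,300,.157),("h_ctr",353,294,.157),("trig",431,282,.138),("trig_back",442,282,.138),("bar l",150,248,.041),("bar r",345,243,.041),("board corner",351,345,.02),("board c2",345,120,.02)]: print(n,wr(u,v,z))
E
```

```text
hf_edge [ 566.4 -149.3  157. ]
hb_edge [ 566.8 -166.9  157. ]
h_ctr [ 570.1 -157.6  157. ]
trig [ 571.6 -201.7  138. ]
trig_back [ 571.7 -208.2  138. ]
bar l [566.2  32.   41. ]
bar r [ 570.7 -142.4   41. ]
board corner [ 470.5 -144.8   20. ]
board c2 [ 668.1 -139.9   20. ]
```

Request:
move_arm:
  steps:
    - {"dx": 2,"dy": -2,"dz": -30,"rx": 0,"ry": 0,"rz": 0,"grip": 0}
    - {"dx": 2,"dy": -2,"dz": -60,"rx": 0,"ry": 0,"rz": 0,"grip": 0}
    - {"dx": 2,"dy": -2,"dz": -85,"rx": 0,"ry": 0,"rz": 0,"grip": 0}
    - {"dx": 2,"dy": -2,"dz": -104,"rx": 0,"ry": 0,"rz": 0,"grip": 0}
    - {"dx": 2,"dy": -2,"dz": -104,"rx": 0,"ry": 0,"rz": 0,"grip": 0}
    - {"dx": 2,"dy": -2,"dz": -104,"rx": 0,"ry": 0,"rz": 0,"grip": 0}
  newtons: 20

```text
time: 2.45
tool_pos: [0.5717, -0.1779, 0.1103]
orientation: [[1.0, 0.021, 0.002], [0.021, -1.0, -0.001], [0.002, 0.001, -1.0]]
wrist_force: [-0.5, 0.8, -0.7]
gripper_width: 0.0858
finger_force: 0.0
```

```bash
python3 - <<'E'
from h import *
import cv2
cv2.imwrite("pics/w3.png",manip.capture("wrist")[:,:,::-1])
E
```

```text
(no output)
```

View pics/w3.png

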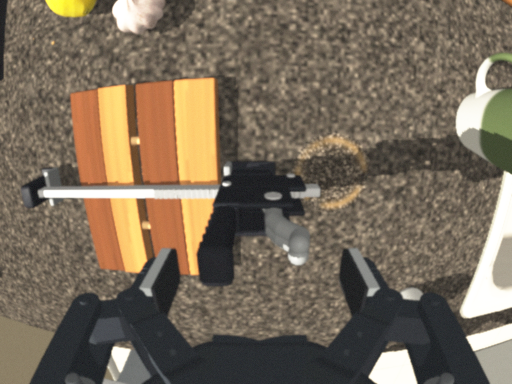

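The wrist view shows the handle at (217,268) and the trigger at (297,248), both between the fingertips at (165,265) and (350,265) and in line with them. Now the first squeeze.

Request:
move_arm:
  steps:
    - {"dx": 0,"dy": 0,"dz": -2,"rx": 0,"ry": 0,"rz": 0,"grip": 1}
    - {"dx": 0,"dy": 0,"dz": -2,"rx": 0,"ry": 0,"rz": 0,"grip": 1}
    - {"dx": 0,"dy": 0,"dz": -2,"rx": 0,"ry": 0,"rz": 0,"grip": 1}
    - {"dx": 0,"dy": 2,"dz": -2,"rx": 0,"ry": 0,"rz": 0,"grip": 1}
    - {"dx": 0,"dy": 4,"dz": -2,"rx": 0,"ry": 0,"rz": 0,"grip": 1}
    - {"dx": 0,"dy": 6,"dz": -2,"rx": 0,"ry": 0,"rz": 0,"grip": 1}
    - {"dx": 0,"dy": 6,"dz": -2,"rx": 0,"ry": 0,"rz": 0,"grip": 1}
    - {"dx": 0,"dy": 6,"dz": -2,"rx": 0,"ry": 0,"rz": 0,"grip": 1}
  newtons: 20

```text
time: 3.5
tool_pos: [0.5756, -0.171, 0.1128]
orientation: [[1.0, 0.023, 0.01], [0.023, -1.0, -0.002], [0.01, 0.002, -1.0]]
wrist_force: [-2.5, 5.5, 21.8]
gripper_width: 0.0197
finger_force: 31.4
```

```bash
python3 - <<'E'
from h import *
import cv2
w=manip.capture("wrist")[:,:,::-1];t=manip.capture("top")[:,:,::-1][135:215,225:355]
cv2.imwrite("pics/w4.png",np.vstack([w,cv2.resize(t,(512,216))[:,:]]) )
E
```

```text
(no output)
```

View pics/w4.png

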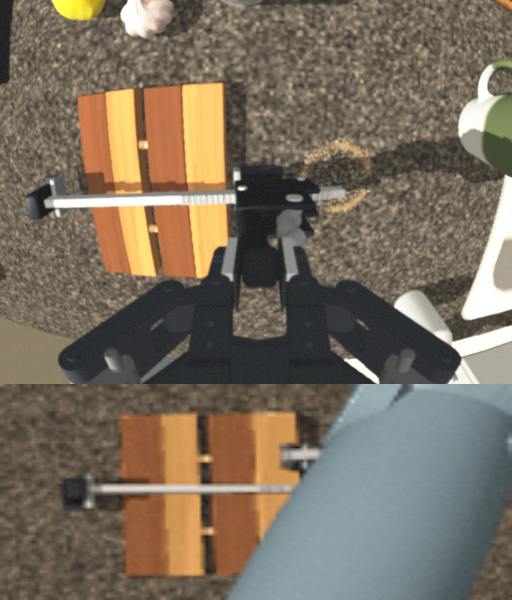

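```bash
python3 - <<'E'
import cv2
a=cv2.imread("pics/w4.png")[150:310,180:370]
cv2.imwrite("pics/w4z.png",cv2.convertScaleAbs(cv2.resize(a,None,fx=3.7,fy=3.7,interpolation=cv2.INTER_CUBIC),alpha=2.2,beta=20))
E
```

```text
(no output)
```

View pics/w4z.png

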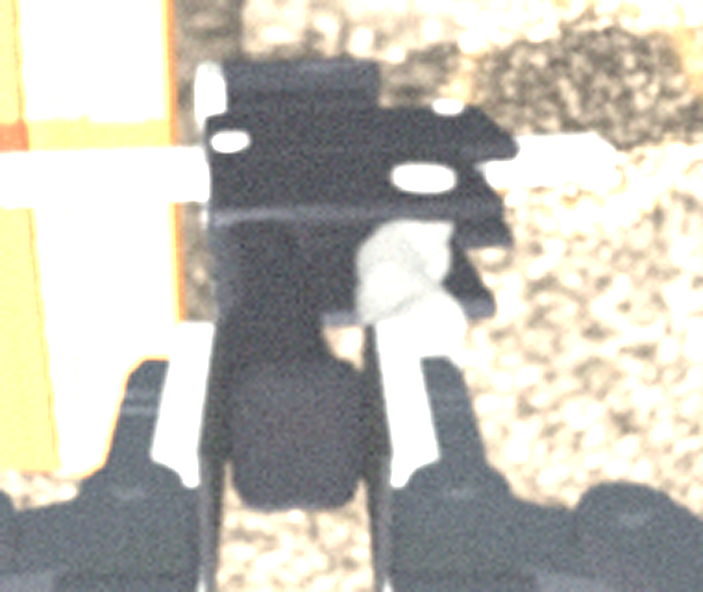

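The zoomed view shows the pads at about (185,400) and (400,400) pinching only the handle, at (295,430). The trigger, at (410,260), passes under or outside the right finger. I'll release a little, lift clear and look again.

Request:
move_arm:
  steps:
    - {"dx": 0,"dy": 0,"dz": 2,"rx": 0,"ry": 0,"rz": 0,"grip": 0.66}
    - {"dx": 0,"dy": 0,"dz": 5,"rx": 0,"ry": 0,"rz": 0,"grip": 0.66}
  newtons: 20

```text
time: 3.85
tool_pos: [0.5726, -0.17, 0.114]
orientation: [[1.0, 0.023, 0.003], [0.023, -1.0, 0.001], [0.003, -0.001, -1.0]]
wrist_force: [0.3, 4.4, -0.2]
gripper_width: 0.0291
finger_force: 4.2
```

Request:
move_arm:
  steps:
    - {"dx": 0,"dy": 4,"dz": 10,"rx": 0,"ry": 0,"rz": 0,"grip": 0.6}
    - {"dx": 0,"dy": 4,"dz": 25,"rx": 0,"ry": 0,"rz": 0,"grip": 0.6}
    - {"dx": 0,"dy": 4,"dz": 40,"rx": 0,"ry": 0,"rz": 0,"grip": 0.6}
    - {"dx": 0,"dy": 4,"dz": 60,"rx": 0,"ry": 0,"rz": 0,"grip": 0.4}
    - {"dx": 0,"dy": 4,"dz": 75,"rx": 0,"ry": 0,"rz": 0,"grip": 0}
    - {"dx": 0,"dy": 4,"dz": 75,"rx": 0,"ry": 0,"rz": 0,"grip": 0}
    - {"dx": 0,"dy": 4,"dz": 75,"rx": 0,"ry": 0,"rz": 0,"grip": 0}
  newtons: 20

```text
time: 4.72
tool_pos: [0.5712, -0.167, 0.1865]
orientation: [[1.0, 0.022, -0.001], [0.022, -1.0, 0.0], [-0.001, -0.0, -1.0]]
wrist_force: [-0.0, 0.1, -0.4]
gripper_width: 0.0856
finger_force: 0.0
```

```bash
python3 - <<'E'
from h import *
import cv2
s=manip.observe();print(s["tool_pos"])
cv2.imwrite("pics/w5.png",cv2.resize(manip.capture("wrist")[60:320,20:450,::-1],None,fx=1.8,fy=1.8,interpolation=cv2.INTER_CUBIC))
E
```

```text
[ 0.571173   -0.16700056  0.18648572]
```

View pics/w5.png

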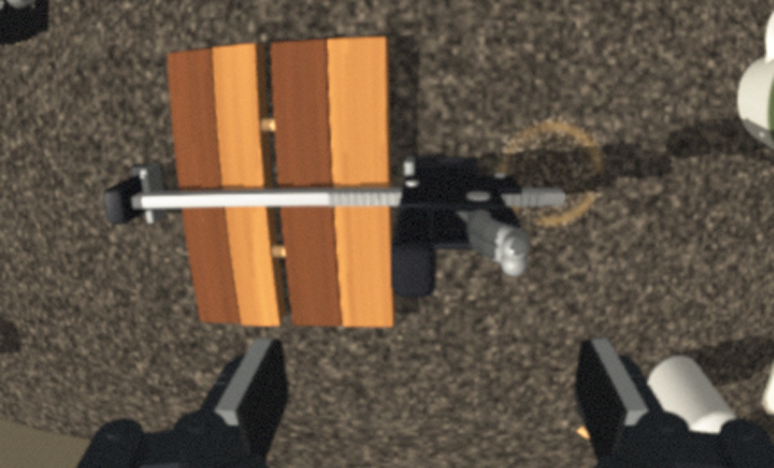

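The wrist view shows the clamp upright again, with the handle top at (414,277) and the trigger tip at (515,262). The open pads run from about (230,420) to (272,340). That puts the fingertips some 35–45 mm behind the reported TCP, so the pinch passed over the trigger. I'll check this.

```bash
python3 - <<'E'
from h import *
print(manip.pinch_z,[a for a in dir(manip) if a[0]!='_'])
p=manip.camera_params("wrist");K=p["intrinsics"];M=np.array(p["mount"]);s=manip.observe()
R=np.array(s["orientation"]);t=np.array(s["tool_pos"])
def dr(px,py):
    a=np.array([20+px/1.8-K[0][2],60+py/1.8-K[1][2]]);r=np.hypot(*a);th=r/K[0][0]
    return M[:3,:3]@np.r_[a/r*np.sin(th),np.cos(th)]
def wr(px,py,z):
    d=R@dr(px,py);o=t+R@M[:3,3];return np.round((o+d*(z-o[2])/d[2])*1000,1)
for n,u,v,z in [("hf",392,280,.157),("hb",436,280,.157),("trigback",528,264,.138),("bar l",160,199,.041),("bar r",385,198,.041),("farface",158,190,.05),("b tl",168,55,.02),("b tr",388,37,.02),("b bl",200,322,.02),("b br",393,326,.02),("nearface",404,170,.06)]: print(n,wr(u,v,z))
for n,u,v in [("L tip",272,340),("L up",230,420),("R tip",590,340),("R up",640,415)]:   # pad side lies at tool x=+11 mm
    d=dr(u,v);o=M[:3,3];print(n,np.round((o+d*(.011-o[0])/d[0])*1000,1))
E
```

```text
0.0187 ['Unreachable', 'camera_params', 'capture', 'job_done', 'observe', 'pinch_z']
hf [ 566.7 -152.5  157. ]
hb [ 567.1 -170.5  157. ]
trigback [ 567.2 -211.8  138. ]
bar l [568.2  12.8  41. ]
bar r [ 570.  -140.2   41. ]
farface [576.7   8.4  50. ]
b tl [663.1   9.9  20. ]
b tr [ 668.2 -139.7   20. ]
b bl [465.3   5.7  20. ]
b br [ 469.9 -143.5   20. ]
nearface [ 591.8 -152.6   60. ]
L tip [ 11.  -42.4 -47. ]
L up [ 11.  -42.8 -83.1]
R tip [ 11.   45.3 -46.9]
R up [ 11.   48.1 -81.5]
```

Request:
move_arm:
  steps:
    - {"dx": -1,"dy": -14,"dz": -20,"rx": 0,"ry": 0,"rz": 0,"grip": 0}
    - {"dx": -1,"dy": -14,"dz": -50,"rx": 0,"ry": 0,"rz": 0,"grip": 0}
    - {"dx": -1,"dy": -14,"dz": -75,"rx": 0,"ry": 0,"rz": 0,"grip": 0}
    - {"dx": -1,"dy": -14,"dz": -90,"rx": 0,"ry": 0,"rz": 0,"grip": 0}
    - {"dx": -1,"dy": -14,"dz": -102,"rx": 0,"ry": 0,"rz": 0,"grip": 0}
    - {"dx": -1,"dy": -14,"dz": -114,"rx": 0,"ry": 0,"rz": 0,"grip": 0}
    - {"dx": -1,"dy": -14,"dz": -114,"rx": 0,"ry": 0,"rz": 0,"grip": 0.15}
    - {"dx": -1,"dy": -14,"dz": -114,"rx": 0,"ry": 0,"rz": 0,"grip": 0.15}
  newtons: 20

```text
time: 5.78
tool_pos: [0.5708, -0.1812, 0.0735]
orientation: [[1.0, 0.022, 0.001], [0.022, -1.0, -0.001], [0.001, 0.001, -1.0]]
wrist_force: [-0.3, -0.4, -0.7]
gripper_width: 0.0725
finger_force: 0.0
```

```bash
python3 - <<'E'
from h import *
import cv2
cv2.imwrite("pics/w6.png",cv2.convertScaleAbs(cv2.resize(manip.capture("wrist")[60:360,20:450,::-1],None,fx=1.8,fy=1.8,interpolation=cv2.INTER_CUBIC),alpha=1.5,beta=10))
E
```

```text
(no output)
```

View pics/w6.png

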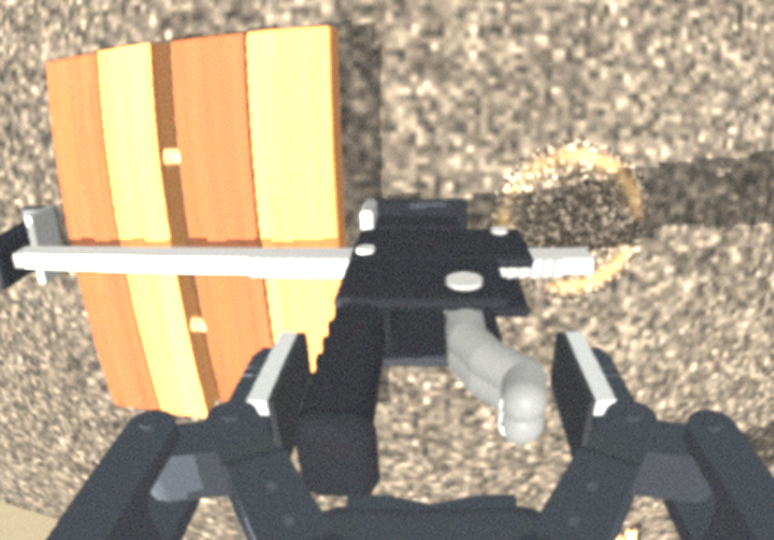

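The view shows the handle at (340,450) and the trigger at (520,410), with the pads at (280,375) and (585,375) straddling both at the right height. Now I'll pump.

Request:
move_arm:
  steps:
    - {"dx": 0,"dy": 2,"dz": 0,"rx": 0,"ry": 0,"rz": 0,"grip": 0.3}
    - {"dx": 0,"dy": 4,"dz": 0,"rx": 0,"ry": 0,"rz": 0,"grip": 0.45}
    - {"dx": 0,"dy": 6,"dz": 0,"rx": 0,"ry": 0,"rz": 0,"grip": 0.6}
    - {"dx": 0,"dy": 8,"dz": 0,"rx": 0,"ry": 0,"rz": 0,"grip": 1}
    - {"dx": 0,"dy": 8,"dz": 0,"rx": 0,"ry": 0,"rz": 0,"grip": 1}
    - {"dx": 0,"dy": 8,"dz": 0,"rx": 0,"ry": 0,"rz": 0,"grip": 1}
  newtons: 20

```text
time: 6.58
tool_pos: [0.5719, -0.172, 0.0748]
orientation: [[1.0, 0.023, 0.004], [0.023, -1.0, 0.001], [0.004, -0.001, -1.0]]
wrist_force: [-0.1, 4.1, 6.7]
gripper_width: 0.0384
finger_force: 18.9
```

Request:
move_arm:
  steps:
    - {"dx": 0,"dy": -3,"dz": 0,"rx": 0,"ry": 0,"rz": 0,"grip": 0.15}
    - {"dx": 0,"dy": -6,"dz": 0,"rx": 0,"ry": 0,"rz": 0,"grip": 0.12}
    - {"dx": 0,"dy": -9,"dz": 0,"rx": 0,"ry": 0,"rz": 0,"grip": 0.12}
    - {"dx": 0,"dy": -9,"dz": 0,"rx": 0,"ry": 0,"rz": 0,"grip": 0.12}
  newtons: 20

```text
time: 7.08
tool_pos: [0.5702, -0.1823, 0.0727]
orientation: [[1.0, 0.021, -0.0], [0.021, -1.0, 0.0], [-0.0, -0.0, -1.0]]
wrist_force: [-0.4, 0.7, -0.4]
gripper_width: 0.0751
finger_force: 0.0
```

Request:
move_arm:
  steps:
    - {"dx": 0,"dy": 2,"dz": 0,"rx": 0,"ry": 0,"rz": 0,"grip": 0.3}
    - {"dx": 0,"dy": 4,"dz": 0,"rx": 0,"ry": 0,"rz": 0,"grip": 0.45}
    - {"dx": 0,"dy": 6,"dz": 0,"rx": 0,"ry": 0,"rz": 0,"grip": 0.6}
    - {"dx": 0,"dy": 8,"dz": 0,"rx": 0,"ry": 0,"rz": 0,"grip": 1}
    - {"dx": 0,"dy": 8,"dz": 0,"rx": 0,"ry": 0,"rz": 0,"grip": 1}
    - {"dx": 0,"dy": 8,"dz": 0,"rx": 0,"ry": 0,"rz": 0,"grip": 1}
  newtons: 20

```text
time: 7.82
tool_pos: [0.5714, -0.1722, 0.0744]
orientation: [[1.0, 0.023, 0.003], [0.023, -1.0, 0.002], [0.003, -0.002, -1.0]]
wrist_force: [-1.2, 4.6, 7.2]
gripper_width: 0.0383
finger_force: 16.3
```

Still going fully home, so I'll pump again.

Request:
move_arm:
  steps:
    - {"dx": 0,"dy": -3,"dz": 0,"rx": 0,"ry": 0,"rz": 0,"grip": 0.15}
    - {"dx": 0,"dy": -6,"dz": 0,"rx": 0,"ry": 0,"rz": 0,"grip": 0.12}
    - {"dx": 0,"dy": -9,"dz": 0,"rx": 0,"ry": 0,"rz": 0,"grip": 0.12}
    - {"dx": 0,"dy": -9,"dz": 0,"rx": 0,"ry": 0,"rz": 0,"grip": 0.12}
  newtons: 20

```text
time: 8.32
tool_pos: [0.5703, -0.1834, 0.0727]
orientation: [[1.0, 0.021, -0.0], [0.021, -1.0, -0.0], [-0.0, 0.0, -1.0]]
wrist_force: [0.1, 0.9, 0.6]
gripper_width: 0.0749
finger_force: 0.0
```

Request:
move_arm:
  steps:
    - {"dx": 0,"dy": 2,"dz": 0,"rx": 0,"ry": 0,"rz": 0,"grip": 0.3}
    - {"dx": 0,"dy": 4,"dz": 0,"rx": 0,"ry": 0,"rz": 0,"grip": 0.45}
    - {"dx": 0,"dy": 6,"dz": 0,"rx": 0,"ry": 0,"rz": 0,"grip": 0.6}
    - {"dx": 0,"dy": 8,"dz": 0,"rx": 0,"ry": 0,"rz": 0,"grip": 1}
    - {"dx": 0,"dy": 8,"dz": 0,"rx": 0,"ry": 0,"rz": 0,"grip": 1}
    - {"dx": 0,"dy": 8,"dz": 0,"rx": 0,"ry": 0,"rz": 0,"grip": 1}
  newtons: 20

```text
time: 9.07
tool_pos: [0.5715, -0.1729, 0.0746]
orientation: [[1.0, 0.023, 0.003], [0.023, -1.0, 0.003], [0.003, -0.003, -1.0]]
wrist_force: [-0.7, 5.0, 8.1]
gripper_width: 0.0383
finger_force: 17.3
```

```bash
python3 - <<'E'
from h import *
import cv2
im=manip.capture("wrist");cv2.imwrite("pics/w7.png",im[:,:,::-1])
p=manip.camera_params("wrist");K=p["intrinsics"];M=np.array(p["mount"]);s=manip.observe();R=np.array(s["orientation"]);t=np.array(s["tool_pos"])
def proj(P):
    c=M[:3,:3].T@(R.T@(np.array(P)-t)-M[:3,3]);r=np.hypot(c[0],c[1]);th=np.arctan2(r,c[2]);return K[0][2]+K[0][0]*th*c[0]/r,K[1][2]+K[0][0]*th*c[1]/r
for x,z in((.64,.02),(.60,.02),(.595,.02),(.5835,.04),(.57,.041)):
    print(x,z)
    ys=np.arange(-200,60,3)
    o=""
    for y in ys:
        u,v=proj((x,y/1000,z));u=int(round(u));v=int(round(v))
        if 0<=u<512 and 0<=v<384:
            r,g,b=map(int,im[v,u]); o+="B" if r-b>50 else("W" if min(r,g,b)>130 else("." if max(r,g,b)>45 else "#"))
        else:o+=" "
    print(o)
print("y from -200 step 3")
E
```

```text
0.64 0.02
.................BBBBBBBBBBBBBBBBBBBBBBBBBBBBBBBBBBBBBBBBBBBBBBBB......................
0.6 0.02
.................BBBBBBBBBBBBBBBBBBBBBBBBBBBBBBBBBBBBBBBBBBBBBBB.......................
0.595 0.02
...........#.....BBBBBBBBBBBBBBBBBBBBBBBBBBBBBBBBBBBBBBBBBBBBBBB..............W........
0.5835 0.04
###############.BBBBBBBBBBBBBBBBBBBBBBBBBBBBBBBBBBBBBBBBBBB.WW####.....................
0.57 0.041
..##############.WWWWWWWWWWWWWWWWWWWWWWWWWWWWWWWWWWWWWWWWWWWWWWWW.###..................
y from -200 step 3
```

The board now measures about 141 mm across, so the joint is shut or nearly so. One more bite should stop part of the way.

Request:
move_arm:
  steps:
    - {"dx": 0,"dy": -3,"dz": 0,"rx": 0,"ry": 0,"rz": 0,"grip": 0.15}
    - {"dx": 0,"dy": -6,"dz": 0,"rx": 0,"ry": 0,"rz": 0,"grip": 0.12}
    - {"dx": 0,"dy": -9,"dz": 0,"rx": 0,"ry": 0,"rz": 0,"grip": 0.12}
    - {"dx": 0,"dy": -9,"dz": 0,"rx": 0,"ry": 0,"rz": 0,"grip": 0.12}
  newtons: 20

```text
time: 9.62
tool_pos: [0.5702, -0.1844, 0.0727]
orientation: [[1.0, 0.021, -0.0], [0.021, -1.0, -0.0], [-0.0, 0.0, -1.0]]
wrist_force: [0.1, 0.1, 0.0]
gripper_width: 0.0748
finger_force: 0.0
```

Request:
move_arm:
  steps:
    - {"dx": 0,"dy": 2,"dz": 0,"rx": 0,"ry": 0,"rz": 0,"grip": 0.25}
    - {"dx": 0,"dy": 3,"dz": 0,"rx": 0,"ry": 0,"rz": 0,"grip": 0.32}
    - {"dx": 0,"dy": 4,"dz": 0,"rx": 0,"ry": 0,"rz": 0,"grip": 0.4}
    - {"dx": 0,"dy": 5,"dz": 0,"rx": 0,"ry": 0,"rz": 0,"grip": 0.5}
    - {"dx": 0,"dy": 5,"dz": 0,"rx": 0,"ry": 0,"rz": 0,"grip": 1}
    - {"dx": 0,"dy": 5,"dz": 0,"rx": 0,"ry": 0,"rz": 0,"grip": 1}
    - {"dx": 0,"dy": 5,"dz": 0,"rx": 0,"ry": 0,"rz": 0,"grip": 1}
  newtons: 20

```text
time: 10.5
tool_pos: [0.5709, -0.1774, 0.0743]
orientation: [[1.0, 0.023, 0.002], [0.023, -1.0, 0.002], [0.002, -0.002, -1.0]]
wrist_force: [-1.1, 6.0, 9.1]
gripper_width: 0.0461
finger_force: 14.2
```

Request:
move_arm:
  steps:
    - {"dx": 0,"dy": 1,"dz": 0,"rx": 0,"ry": 0,"rz": 0,"grip": 1}
    - {"dx": 0,"dy": 2,"dz": 0,"rx": 0,"ry": 0,"rz": 0,"grip": 1}
    - {"dx": 0,"dy": 2,"dz": 0,"rx": 0,"ry": 0,"rz": 0,"grip": 1}
    - {"dx": 0,"dy": 2,"dz": 0,"rx": 0,"ry": 0,"rz": 0,"grip": 1}
    - {"dx": 0,"dy": 2,"dz": 0,"rx": 0,"ry": 0,"rz": 0,"grip": 1}
    - {"dx": 0,"dy": 2,"dz": 0,"rx": 0,"ry": 0,"rz": 0,"grip": 1}
  newtons: 20

```text
time: 11.25
tool_pos: [0.571, -0.1771, 0.0744]
orientation: [[1.0, 0.022, 0.002], [0.022, -1.0, -0.001], [0.002, 0.001, -1.0]]
wrist_force: [-1.7, 2.7, 8.4]
gripper_width: 0.0457
finger_force: 15.7
```

```bash
python3 - <<'E'
from h import *
im=manip.capture("wrist")
p=manip.camera_params("wrist");K=p["intrinsics"];M=np.array(p["mount"]);s=manip.observe();R=np.array(s["orientation"]);t=np.array(s["tool_pos"])
print(s["gripper_width"],s["finger_force"],s["wrist_force"])
def proj(P):
    c=M[:3,:3].T@(R.T@(np.array(P)-t)-M[:3,3]);r=np.hypot(c[0],c[1]);th=np.arctan2(r,c[2]);return K[0][2]+K[0][0]*th*c[0]/r,K[1][2]+K[0][0]*th*c[1]/r
for x in(.655,.61,.595,.53,.50):
    ys=np.arange(-170,20,1);g=[]
    for y in ys:
        u,v=proj((x,y/1000,.02));r_,g_,b_=map(int,im[int(round(v))%384,int(round(u))%512]);g.append(r_-b_)
    g=np.array(g);i=np.where(g>50)[0];print(x,ys[i[0]],ys[i[-1]],"nonwood:",ys[i[0]:i[-1]+1][g[i[0]:i[-1]+1]<50],"min",g[75:95].min())
E
```

```text
0.04579766081068719 15.656805261969566 [-1.7479318   2.88417366  8.78331858]
0.655 -153 -11 nonwood: [] min 118
0.61 -154 -13 nonwood: [] min 121
0.595 -154 -13 nonwood: [] min 119
0.53 -129 -15 nonwood: [] min 119
0.5 -107 -16 nonwood: [] min 117
```

The joint shows no gap, and the trigger has stopped part of the way at 46 mm under a steady squeeze. I'm handing the job in while holding.

```bash
python3 -c "
from plant import manip
print(manip.job_done())"
```

```text
the job is handed in; nothing more can be done
None
```

I handed the job in with the joint drawn shut (no gap visible in the last image) and the trigger still squeezed part-way at about 16 N. My first pinch passed over the trigger and caught only the handle, briefly tipping the clamp back before it settled upright. The verdict was not reported.

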